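Load the swivel stand, swing it to the index and clamp it

ROBOT

A 6-joint arm with a two-finger parallel gripper is mounted at the origin on a cart in front of the work surface, level with it; the furniture and walls round the work are solid. World frame = base frame: x ahead of the robot, y to its left, z up, the work surface at z = 0. Lengths are in m, angles in degrees, forces in N, time in s.
With the tool pointing down it reaches from about 0.375 to 0.9 m from the base axis. Payload 3.1 kg.
Tool frame: the origin (TCP) lies at the very end of the fingers, on their centre line; the grasp point (between the pads) lies 19 mm behind it; z points along the fingers, y is the line along which they close (so a half turn about z gives the same grasp; the last joint's range is limited). The gripper opens to 87 mm and grips with 3 to 60 N. Pads are 19 mm wide; open, the fingers measure 117 mm over their backs; the gripper's body (75 mm by 190 mm) begins 51 mm behind the grasp point.
Start: joints at [-73.768, 30.224, 82.088, -0, 67.689, -10.227], TCP at [0.278, -0.559, 0.223] pointing down, gripper open.
Joint ranges: [-176.69, 176.69], [-43.24, 126.21], [12.49, 139.97], [-82, 262], [0, 151.66], [-163.58, 163.58]. Speed limits (degrees/s): [159.86, 159.86, 180, 180, 180, 180].

INTERFACE

Orientations are given as a 3x3 rotation matrix whose columns are the frame's x, y, z axes.
In Python, from rig import bot, imaging gives the robot as it stands.
- The arm moves only by the tool drive_tool, never from a script. Its argument "deltas" is text: rows parted by semicolons, each of 5 numbers parted by spaces: the finger opening in mm, from 0 to 87, then the shift along the world's x, y, z in mm, then the turn about the world's z in rad. In form: jaw dx dy dz twist; .... A call has 1 to 12 rows; each row is the pose to reach, as a shift and turn from the pose commanded when the call began; what a row does not reach only later rows make up. A row lasts 1/10 s, in which the tool goes at most 50 mm and 8.59 degrees, less where a joint would pass 70% of its speed; a pose out of reach is approached as far as the arm can. A call with a gripper value outside its range is refused whole. The fingers move at their own pace and stop on an object; the grip force is fixed at half the most. Time passes only in rows, so rows that repeat a pose let the fingers close. It gives the time, the measured TCP pose, the force, the opening and the grip force at its end, in the units of the state.
- bot.read_state(): the state, without advancing time (a new reading comes with each control period).
- imaging.capture(name): name is "scene" or "top"; returns the picture (400x640x3 uint8, red, green, blue); there is no depth.
- imaging.camera_model(name): a dict with "fx", "fy", "cx", "cy" (pixels), "dist" ([k1, k2, p1, p2, k3] as OpenCV has them; the pictures are not rectified), "T" (4x4, takes a point from camera to world coordinates). Camera axes: x right, y down, z forward; pixel columns grow to the right and rows downward; lengths in m; the calibration is good to about 2 mm. A picture is of the moment at which its call begins. camera_model takes no time and is no camera call.
- bot.hand_in(): hands the job in; it is judged then, once.
The state is a dict: "time_s": time; "joint_positions": joint angles; "qvel": joint speeds; "tau": joint torques, N m; "position": TCP position; "tcp_rot": TCP orientation; "force": force on the tool from outside, world axes, zero at the start; "moment": the same for the moment, N m; "opening": opening from 0.0 (shut) to 1.0 (fully open); "grasp_force": force on a finger pad.
Only numpy, scipy, OpenCV 4.12 (cv2) and the standard library are available. Lean on these libraries where they do the work, as an engineer would, in place of code of your own. Each camera call takes 0.05 s, during which the arm holds its last target. There are 200 camera calls.

TASK

Stand all the little glass pigment jars upright in the wooden tray of the swivel stand, pinching each jar only lightly because the glass is thin. Once they are all in, loosen the clamp knob, swing the tray by its handle post until the steel pointer faces the brass index, and screw the knob fully tight again. Leave the tools lying round the stand where they are.

Things in the scene. Friction and masses are not known exactly. Their poses are not given: they have to be found in the camera images.
- pivot (a point): Swivel stand bolted to the worktop: a grey round base 224 mm across, 12 mm high, with dark scale ticks on its rim. This point is on the vertical swivel axis, on top of the base; the base's x axis is this point's x axis.
- tray (a point): Centre of the inner floor of the plywood tray that turns on the stand (floor 30 mm above the worktop). Tray x axis along its length: inside 196 mm long (x) by 74 mm wide (y), walls 5 mm thick, 10 mm high above the floor. The round steel handle post stands at x = -145 mm, 42 mm beyond one end.
- handle (a point): Grip point of the upright round steel handle post on the tray's end: post 14 mm in diameter, 145 mm from the swivel axis, top 100 mm above the worktop; this point is on its axis, 85 mm above the worktop. Swing the tray by moving the post along a circle about the swivel axis; being round, it may turn in the grip. Free when the clamp is loose (friction torque 0.06 N m); the clamp holds it by friction when tight.
- head (a joint): Angle of the tray about the vertical swivel axis, rad, positive counter-clockwise from above, 0 when the tray's x axis is along the base's; stops at -1.3 and 1.3.
- pointer (a point): Tip of the dark steel pointer fixed to the turntable under the tray, on the tray's +y side, 85 mm from the swivel axis, 21 mm above the worktop.
- mark (a point): Brass index, a block 6 mm wide, 22 mm long radially, 10 mm high, fixed on the rim of the base; its inner end is 90 mm from the swivel axis; this point is on the block's centre line 5 mm inward of that end, 85 mm from the swivel axis, so the pointer's tip meets it when the tray is at the index. The index does not move.
- knob_grip (a point): Centre of the grip bar of the black T-shaped clamp knob on top of a 15 mm steel bolt, beside the turntable, 160 mm from the swivel axis: bar 46 mm long, 12 mm thick, 24 mm high, on a 32 mm round collar; its top 93 mm above the worktop; this point is on the bolt's vertical axis, 83 mm above the worktop. x axis along the bar, y across it.
- knob (a joint): Angle of the clamp knob, rad: 0 = fully tight, grows as it is turned counter-clockwise seen from above (loosening) to a stop at 1.6. It bites below about 0.7 and stays where it is left; above 0.9 it counts as loosened, below 0.25 as tight. Friction torque 0.08 N m, a little more when it bites.
- jar_1_center (a point): Small round pigment jar of thin clear glass with grey contents and an aluminium screw lid (closed): 42 mm in diameter, 44 mm high, about 90 g, standing on the worktop; this point is at its centre, half-way up. Breaks if the fingers press on it with more than 40 N in all (20 N a side). One of up to four alike; may be absent.
- jar_2_center (a point): Small round pigment jar of thin clear glass with grey contents and an aluminium screw lid (closed): 42 mm in diameter, 44 mm high, about 90 g, standing on the worktop; this point is at its centre, half-way up. Breaks if the fingers press on it with more than 40 N in all (20 N a side). One of up to four alike; may be absent.
- jar_3_center (a point): Small round pigment jar of thin clear glass with grey contents and an aluminium screw lid (closed): 42 mm in diameter, 44 mm high, about 90 g, standing on the worktop; this point is at its centre, half-way up. Breaks if the fingers press on it with more than 40 N in all (20 N a side). One of up to four alike; may be absent.
- jar_4_center (a point): Small round pigment jar of thin clear glass with grey contents and an aluminium screw lid (closed): 42 mm in diameter, 44 mm high, about 90 g, standing on the worktop; this point is at its centre, half-way up. Breaks if the fingers press on it with more than 40 N in all (20 N a side). One of up to four alike; may be absent.
- cutters: Side cutters with red handles, 157 x 58 x 14 mm, lying on the worktop; leave alone.
- screwdriver: Screwdriver with a yellow handle, 195 x 30 x 32 mm, lying on the worktop; leave alone.
- felt_pen: Black felt pen, 137 x 13 x 16 mm, lying on the worktop; leave alone.
Mind the look-alikes: they are no part of the job. Leave any purple look-alike of the part that bears jar_4_center alone.

How it is judged:
By the outcome, as a careful person would: the job done as asked, in the order asked, and still so for the second after the job is handed in, with the robot touching nothing.
Of jar_1, jar_2, jar_3, jar_4 only 3 to 4 are there at a start; the rules pass over those that are not, and their reading is None.
At some moment in a run one of jar_1, jar_2, jar_3, jar_4 may be knocked a few centimetres aside while the robot is not near it.
Once in a run the grip may slacken for a moment while it holds something.
It also fails if it takes over 208 s, if anything falls off the work surface, if the arm or the gripper's body presses on something with over 40 N, if the wrist force passes 120 N, or if a joint passes its speed limit or range.

## Working session

There is one attempt and no reset: what is moved stays moved. The work goes in short steps, Python scripts to look and compute and a tool call to move; the robot and the scene stay as the last step left them, time stands still between calls to the robot, and variables do not carry over. Pictures are saved under pics/ and viewed, at most 14 in all, crops included, and the job is handed in when it is done.

Besides the shell and the picture viewer there is one more tool, called as name(argument=value, ...), one argument or row to a line, values as JSON. drive_tool: Moves the arm, as the interface text tells. Its arguments: {"type":"object","properties":{"deltas":{"type":"string"}},"required":["deltas"]}

```bash
ls; mkdir -p pics
cat > h.py <<'E'
import numpy as np, cv2
from rig import bot, imaging
def snap(cam,fn):
    im=imaging.capture(cam); cv2.imwrite('pics/'+fn,im[:,:,::-1]); return im
def K(m): return np.array([[m['fx'],0,m['cx']],[0,m['fy'],m['cy']],[0,0,1.]])
def px2w(cam,uv,z):
    m=imaging.camera_model(cam); T=np.array(m['T'])
    p=cv2.undistortPoints(np.array(uv,float).reshape(-1,1,2),K(m),np.array(m['dist'],float)).reshape(-1,2)
    d=np.c_[p,np.ones(len(p))]@T[:3,:3].T; o=T[:3,3]
    return o+d*((z-o[2])/d[:,2])[:,None]
def w2px(cam,P):
    m=imaging.camera_model(cam); T=np.linalg.inv(np.array(m['T']))
    return cv2.projectPoints(np.array(P,float).reshape(-1,1,3),cv2.Rodrigues(T[:3,:3])[0],T[:3,3],K(m),np.array(m['dist'],float))[0].reshape(-1,2)
E
python3 - <<'E'
from h import *
snap('top','t0.png');snap('scene','s0.png')
for c in('top','scene'):
    m=imaging.camera_model(c);print(c,m['fx'],np.round(m['T'],3).tolist())
s=bot.read_state();print(np.round(s['tcp_rot'],3).tolist(),s['position'],s['time_s'])
E
```

```text
pics
top 439.3966582477907 [[0.017, -0.998, 0.058, 0.405], [-1.0, -0.017, 0.01, -0.025], [-0.009, -0.058, -0.998, 1.453], [0.0, 0.0, 0.0, 1.0]]
scene 463.0635258303058 [[-0.446, -0.453, 0.772, -0.469], [-0.895, 0.209, -0.394, 0.486], [0.017, -0.867, -0.498, 0.731], [0.0, 0.0, 0.0, 1.0]]
[[0.895, 0.446, -0.001], [0.446, -0.895, 0.002], [0.0, -0.002, -1.0]] [ 0.27829347 -0.55887956  0.22165969] 0.1
```

View pics/t0.png

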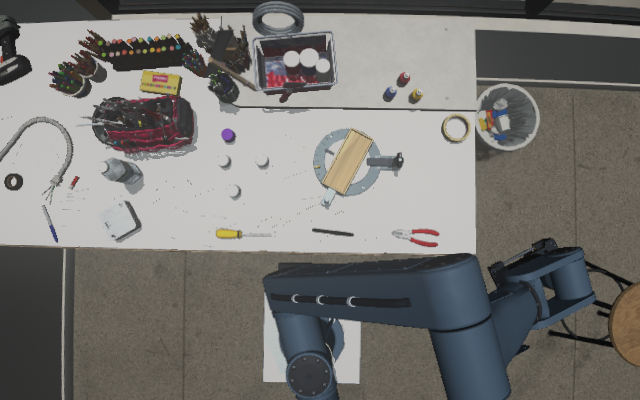

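View pics/s0.png

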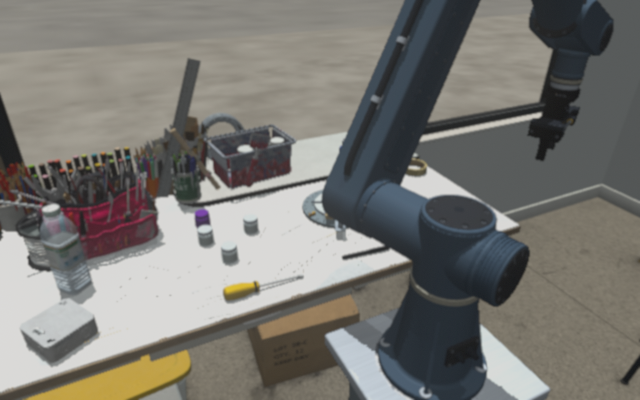

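The pictures show three grey-lidded jars at top pixels (224,161), (262,161) and (235,191), with the purple look-alike at (228,135). The stand is near (347,162). I'll zoom in next.

Run:
```python
from h import *
im=cv2.imread('pics/t0.png')
cv2.imwrite('pics/z1.png',cv2.resize(im[120:220,300:420],None,fx=6,fy=6,interpolation=cv2.INTER_CUBIC))
print('lids',px2w('top',[[224,161],[262,161],[235,191]],.044).round(3).tolist())
print('pivot',px2w('top',[[347,162]],.03).round(3).tolist())
# lid centroids
g=im.astype(int)
for u,v in[(224,161),(262,161),(235,191),(228,135)]:
    print(im[v-8:v+9,u-8:u+9].min(2)[::2,::2].tolist())
```

```text
lids [[0.573, 0.291, 0.044], [0.575, 0.167, 0.044], [0.476, 0.252, 0.044]]
pivot [[0.578, -0.108, 0.03]]
[[195, 195, 196, 195, 195, 195, 195, 195, 195], [195, 191, 195, 195, 195, 173, 191, 195, 196], [193, 194, 195, 195, 195, 195, 144, 177, 196], [195, 195, 195, 196, 196, 195, 151, 125, 195], [195, 195, 195, 195, 195, 195, 145, 87, 196], [195, 195, 195, 195, 195, 180, 84, 101, 195], [195, 177, 174, 180, 155, 100, 86, 130, 196], [195, 195, 175, 115, 105, 111, 132, 175, 196], [195, 195, 196, 179, 149, 149, 157, 196, 195]]
[[195, 196, 195, 196, 196, 194, 196, 195, 196], [195, 194, 196, 196, 195, 196, 195, 196, 196], [196, 194, 196, 196, 196, 196, 195, 180, 196], [195, 196, 196, 196, 196, 196, 196, 143, 195], [196, 193, 196, 195, 195, 196, 162, 96, 196], [196, 187, 194, 196, 196, 188, 101, 111, 196], [196, 196, 139, 148, 136, 90, 96, 136, 196], [196, 196, 170, 122, 114, 123, 138, 187, 196], [196, 196, 196, 169, 160, 159, 190, 195, 196]]
[[196, 196, 196, 196, 196, 195, 196, 196, 196], [195, 180, 196, 190, 160, 175, 194, 196, 195], [195, 196, 196, 196, 196, 148, 144, 196, 196], [186, 196, 196, 196, 196, 196, 84, 175, 196], [196, 196, 196, 196, 196, 194, 84, 174, 196], [195, 196, 196, 196, 196, 144, 85, 176, 196], [195, 185, 192, 188, 168, 101, 118, 181, 196], [196, 196, 141, 123, 113, 130, 155, 196, 195], [196, 196, 195, 149, 138, 164, 196, 196, 196]]
[[193, 193, 194, 193, 194, 194, 194, 194, 194], [194, 194, 116, 82, 84, 134, 193, 194, 194], [193, 116, 81, 83, 83, 84, 78, 191, 194], [185, 82, 82, 84, 83, 85, 74, 93, 194], [185, 83, 82, 84, 85, 85, 76, 62, 178], [194, 116, 83, 84, 84, 84, 63, 60, 182], [193, 184, 78, 83, 79, 63, 60, 85, 194], [194, 195, 169, 72, 61, 63, 89, 136, 195], [194, 194, 194, 141, 136, 136, 136, 176, 195]]
```

View pics/z1.png

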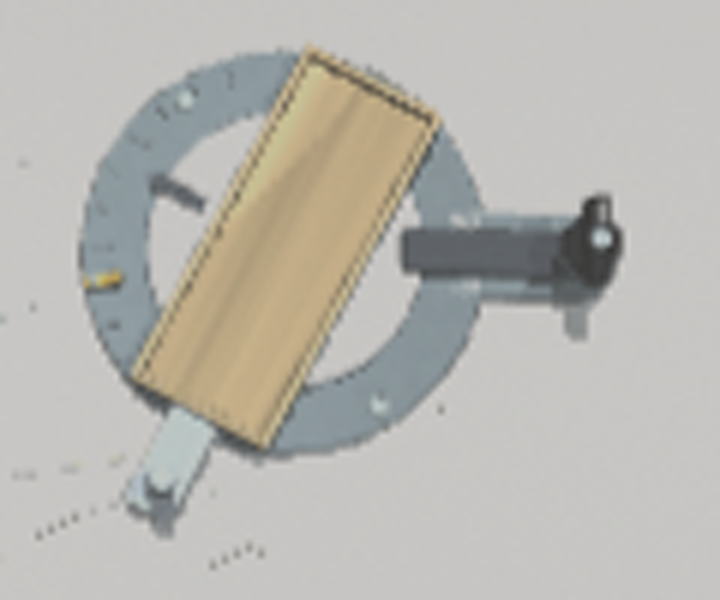

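Run:
```python
from h import *
t=cv2.imread('pics/t0.png');s=cv2.imread('pics/s0.png')
a=cv2.resize(t[148:204,212:276],None,fx=8,fy=8,interpolation=cv2.INTER_NEAREST)
cv2.imwrite('pics/z2.png',a)
b=cv2.resize(s[205:270,190:270],None,fx=8,fy=8,interpolation=cv2.INTER_CUBIC)
cv2.imwrite('pics/z3.png',b)
f=lambda x,y,ox,oy,k:((x+.5)/k-.5+ox,(y+.5)/k-.5+oy)
P=px2w('top',[f(282,254,300,120,6)],.012)[0]
C=px2w('top',[f(x,y,300,120,6) for x,y in[(308,45),(440,120),(265,447),(133,378)]],.04)
print('pivot',P.round(4),'tray c',C.mean(0).round(4))
d=(C[0]+C[1]-C[2]-C[3])/2;a=np.arctan2(d[1],d[0]);print('len',np.linalg.norm(d),'wid',np.linalg.norm(C[0]-C[1]),'ang',np.degrees(a))
for n,x,y,z in[('ptr',155,182,.021),('brass',105,280,.02),('brassin',124,277,.022),('knob',600,240,.093),('hand',160,480,.1)]:
    w=px2w('top',[f(x,y,300,120,6)],z)[0];e=w-C.mean(0);print(n,w.round(4),'r',np.hypot(e[0],e[1]).round(4),'ang',np.degrees(np.arctan2(e[1],e[0])).round(1))
```

```text
pivot [ 0.5801 -0.108   0.012 ] tray c [ 0.5808 -0.109   0.04  ]
len 0.20274952007869515 wid 0.08220217265721472 ang -27.031130021513704
ptr [ 0.6175 -0.0375  0.021 ] r 0.0804 ang 62.8
brass [ 0.5633 -0.0111  0.02  ] r 0.0995 ang 100.1
brassin [ 0.5649 -0.0214  0.022 ] r 0.089 ang 100.3
knob [ 0.5805 -0.2686  0.093 ] r 0.1596 ang -90.1
hand [ 0.4518 -0.0418  0.1   ] r 0.1454 ang 152.5
```

View pics/z2.png

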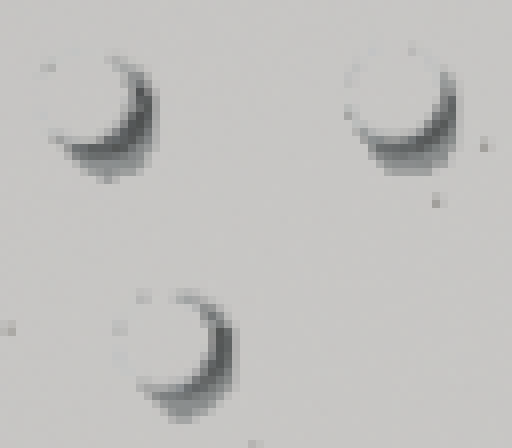

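View pics/z3.png

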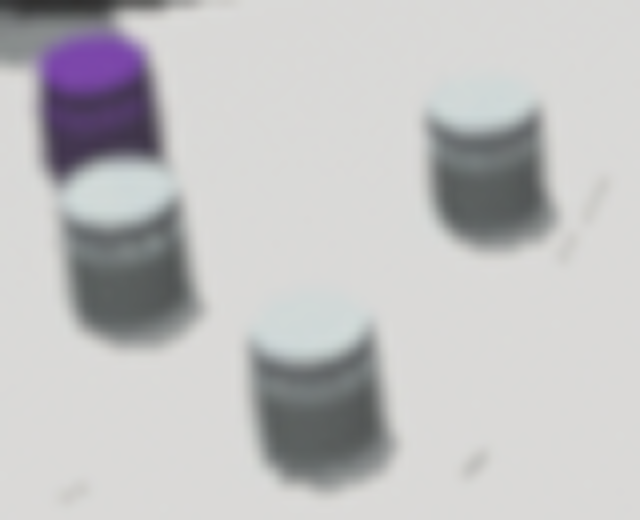

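Run:
```python
from h import *
f=lambda x,y,ox,oy,k:((x+.5)/k-.5+ox,(y+.5)/k-.5+oy)
print(px2w('scene',[f(*p,190,205,8) for p in[(119,190),(484,104),(311,327)]],.044).round(4))
print(px2w('top',[f(*p,212,148,8) for p in[(88,99),(395,97),(166,341)]],.044).round(4))
a=np.radians(-27.2)
for x in(-.06,0,.06):print(x,np.array([.5805,-.1085])+x*np.array([np.cos(a),np.sin(a)]))
```

```text
[[0.5764 0.2968 0.044 ]
 [0.5761 0.1711 0.044 ]
 [0.4753 0.2621 0.044 ]]
[[0.5765 0.2957 0.044 ]
 [0.5791 0.1706 0.044 ]
 [0.4788 0.2609 0.044 ]]
-0.06 [ 0.52713502 -0.08107412]
0 [ 0.5805 -0.1085]
0.06 [ 0.63386498 -0.13592588]
```

drive_tool(
  deltas="70 20 45 0 0; 70 40 90 0 0; 70 60 140 0 0; 70 80 190 0 0; 70 100 240 0 0; 70 120 290 0 0; 70 140 340 0 0; 70 160 390 0 0; 70 180 440 0 0; 70 200 480 0 0; 70 215 520 0 0; 70 230 560 0 0",
)

```text
time_s: 1.3
position: [0.5064, -0.004, 0.2224]
tcp_rot: [[0.895, 0.446, -0.0], [0.446, -0.895, -0.0], [-0.0, 0.0, -1.0]]
force: [2.0, -0.5, 0.3]
opening: 0.804
grasp_force: 0.0
```

drive_tool(
  deltas="70 15 40 0 0; 70 30 80 0 0; 70 45 120 0 0; 70 60 150 0 0; 70 69 170 -20 0; 70 69 170 -60 0; 70 69 170 -100 0; 70 69 170 -130 0; 70 69 170 -130 0; 70 69 170 -130 0",
)

```text
time_s: 2.3
position: [0.5749, 0.1639, 0.0923]
tcp_rot: [[0.895, 0.446, -0.001], [0.446, -0.895, -0.0], [-0.001, -0.0, -1.0]]
force: [1.0, 0.1, 0.3]
opening: 0.801
grasp_force: 0.0
```

Run:
```python
from h import *
im=snap('scene','s1.png');print(bot.read_state()['position'])
cv2.imwrite('pics/s1z.png',cv2.resize(im[180:290,160:300,::-1],None,fx=5,fy=5,interpolation=cv2.INTER_CUBIC))
```

```text
[0.57600358 0.16401127 0.0936006 ]
```

View pics/s1z.png

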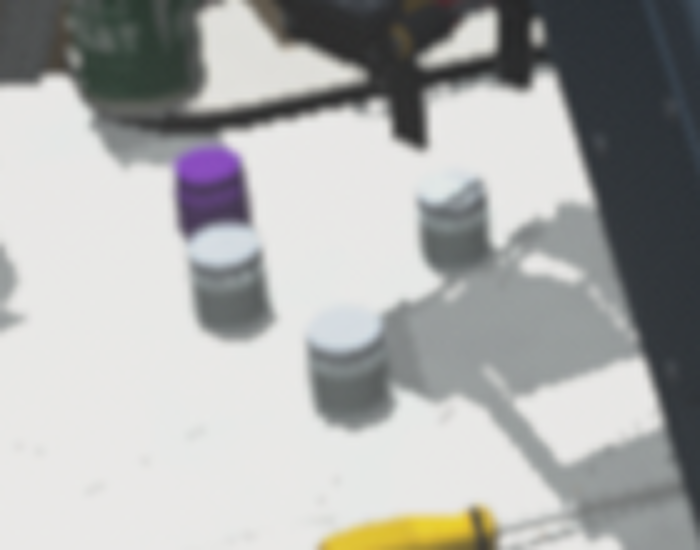

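The jars haven't moved: the lids are at crop pixels (450,187), (225,245) and (345,328), and the open fingers are above the first one. TCP is 7 mm short in y, so I'll correct that and descend.

drive_tool(
  deltas="70 2 7 0 0; 70 2 7 0 0; 70 2 7 -30 0; 70 2 7 -30 0",
)

```text
time_s: 2.75
position: [0.5752, 0.1709, 0.0612]
tcp_rot: [[0.895, 0.446, -0.004], [0.446, -0.895, -0.001], [-0.004, -0.001, -1.0]]
force: [-0.7, -0.3, -0.6]
opening: 0.803
grasp_force: 0.0
```

drive_tool(
  deltas="70 2 0 -20 0; 70 2 0 -40 0; 70 2 0 -48 0; 70 2 0 -48 0; 55 2 0 -48 0; 48 2 0 -48 0; 44 2 0 -48 0; 42 2 0 -48 0; 41 2 0 -48 0; 41 2 0 -48 0; 41 2 0 -48 0",
)

```text
time_s: 3.85
position: [0.579, 0.171, 0.0148]
tcp_rot: [[0.895, 0.446, 0.0], [0.446, -0.895, 0.0], [0.0, -0.0, -1.0]]
force: [0.5, 0.7, 2.6]
opening: 0.478
grasp_force: 18.6
```

drive_tool(
  deltas="41.3 0 0 0 0; 41.3 0 0 0 0",
)

```text
time_s: 4.05
position: [0.579, 0.171, 0.0148]
tcp_rot: [[0.895, 0.446, 0.0], [0.446, -0.895, 0.0], [0.0, -0.0, -1.0]]
force: [-0.6, 0.9, 2.3]
opening: 0.478
grasp_force: 13.8
```

drive_tool(
  deltas="41.4 0 0 20 0; 41.4 0 0 50 0; 41.4 0 0 80 0; 41.4 5 -25 90 -0.1; 41.4 10 -55 90 -0.2; 41.4 15 -90 90 -0.3; 41.4 20 -125 90 -0.4; 41.4 25 -160 90 -0.5; 41.4 30 -195 90 -0.6; 41.4 40 -230 90 -0.7; 41.4 45 -260 90 -0.8; 41.4 50 -285 90 -0.88",
)

```text
time_s: 5.25
position: [0.6289, -0.1162, 0.104]
tcp_rot: [[0.912, -0.41, -0.001], [-0.41, -0.912, -0.0], [-0.0, 0.0, -1.0]]
force: [-0.9, 0.0, -1.6]
opening: 0.479
grasp_force: 11.4
```

drive_tool(
  deltas="41.4 3 -14 0 -0.04; 41.4 5 -22 0 -0.057; 41.4 5 -22 0 -0.057; 41.4 5 -22 0 -0.057; 41.4 5 -22 0 -0.057",
)

```text
time_s: 5.75
position: [0.6336, -0.1345, 0.1044]
tcp_rot: [[0.89, -0.456, -0.001], [-0.456, -0.89, 0.001], [-0.001, -0.0, -1.0]]
force: [0.4, 0.3, -1.0]
opening: 0.477
grasp_force: 11.4
```

drive_tool(
  deltas="41.4 0 -1 -25 0; 41.4 0 -1 -45 0; 41.4 0 -1 -54 0; 41.4 0 -1 -58 0; 41.4 0 -1 -59 0; 41.4 0 -1 -59 0",
)

```text
time_s: 6.35
position: [0.6346, -0.1371, 0.0462]
tcp_rot: [[0.889, -0.457, 0.001], [-0.457, -0.889, -0.0], [0.001, -0.0, -1.0]]
force: [-0.9, -0.4, -1.0]
opening: 0.482
grasp_force: 11.4
```

drive_tool(
  deltas="41.4 0 0 -1 0; 41.4 0 0 -1 0; 43 0 0 -1 0; 48 0 0 -1 0; 56 0 0 -1 0; 64 0 0 -1 0; 64 0 0 -1 0; 64 0 0 20 0; 64 0 0 50 0; 64 0 0 80 0; 64 0 0 100 0",
)

```text
time_s: 7.45
position: [0.6348, -0.1374, 0.1478]
tcp_rot: [[0.889, -0.457, 0.003], [-0.457, -0.889, -0.001], [0.003, -0.0, -1.0]]
force: [0.4, 0.5, 0.6]
opening: 0.738
grasp_force: 0.0
```

drive_tool(
  deltas="70 -20 40 0 0.1; 70 -35 80 0 0.2; 70 -50 120 0 0.35; 70 -65 160 0 0.5; 70 -80 200 0 0.6; 70 -95 240 0 0.7; 70 -110 280 0 0.8; 70 -125 320 0 0.9; 70 -140 360 0 0.937; 70 -156 398 0 0.937; 70 -156 398 0 0.937; 70 -156 398 0 0.937",
)

```text
time_s: 8.65
position: [0.4776, 0.2617, 0.1456]
tcp_rot: [[0.894, 0.448, 0.0], [0.448, -0.894, -0.0], [0.0, 0.0, -1.0]]
force: [0.5, -0.8, 0.3]
opening: 0.804
grasp_force: 0.0
```

Run:
```python
from h import *
t=snap('top','t2.png');s=snap('scene','s2.png');print(bot.read_state()['position'],bot.read_state()['time_s'])
a=cv2.resize(t[110:220,200:420,::-1],None,fx=3,fy=3,interpolation=cv2.INTER_CUBIC)
b=cv2.resize(s[180:270,160:380,::-1],None,fx=3,fy=3,interpolation=cv2.INTER_CUBIC)
cv2.imwrite('pics/c2.png',np.vstack([a,b]))
```

```text
[0.47854381 0.26021907 0.14559901] 8.75
```

View pics/c2.png

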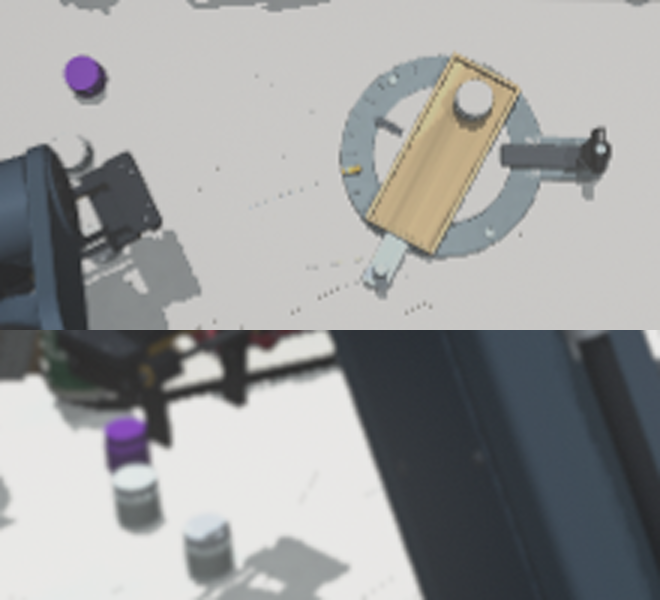

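The first jar stands in the tray with its lid at crop pixel (474,100). The other two are unmoved, lids at (135,477) and (208,530). Next is the near jar.

drive_tool(
  deltas="70 0 0 -40 0; 70 0 0 -80 0; 70 0 0 -110 0; 70 0 0 -131 0; 70 0 0 -131 0; 55 0 0 -131 0; 48 0 0 -131 0; 44 0 0 -131 0; 42 0 0 -131 0; 41.4 0 0 -131 0; 41.4 0 0 -131 0; 41.4 0 0 -131 0",
)

```text
time_s: 9.95
position: [0.4781, 0.2612, 0.0149]
tcp_rot: [[0.895, 0.446, 0.001], [0.446, -0.895, 0.0], [0.001, -0.0, -1.0]]
force: [-0.5, 0.9, 4.0]
opening: 0.478
grasp_force: 7.4
```

drive_tool(
  deltas="41.3 0 0 20 0; 41.3 0 0 50 0; 41.3 0 0 80 0; 41.3 10 -30 90 -0.1; 41.3 20 -65 90 -0.2; 41.3 30 -100 90 -0.3; 41.3 40 -140 90 -0.4; 41.3 50 -180 90 -0.5; 41.3 60 -220 90 -0.6; 41.3 70 -260 90 -0.7; 41.3 80 -300 90 -0.8; 41.3 90 -335 90 -0.9",
)

```text
time_s: 11.15
position: [0.5679, -0.0762, 0.1043]
tcp_rot: [[0.903, -0.429, -0.001], [-0.429, -0.903, -0.0], [-0.001, 0.0, -1.0]]
force: [1.6, 0.4, -0.4]
opening: 0.481
grasp_force: 7.5
```

drive_tool(
  deltas="41.3 8 -25 0 -0.037; 41.3 12 -35 0 -0.037; 41.3 12 -35 0 -0.037; 41.3 12 -35 0 -0.037; 41.3 12 -35 0 -0.037",
)

```text
time_s: 11.65
position: [0.579, -0.1072, 0.1043]
tcp_rot: [[0.89, -0.456, -0.002], [-0.456, -0.89, 0.001], [-0.002, -0.0, -1.0]]
force: [-0.5, -0.1, -0.7]
opening: 0.48
grasp_force: 13.8
```

drive_tool(
  deltas="41.3 1 -1 -25 0; 41.3 1 -1 -45 0; 41.3 1 -1 -54 0; 41.3 1 -1 -58 0; 41.3 1 -1 -59.5 0; 41.3 1 -1 -59.5 0; 41.3 1 -1 -59.5 0",
)

```text
time_s: 12.35
position: [0.5816, -0.1102, 0.0459]
tcp_rot: [[0.889, -0.457, 0.002], [-0.457, -0.889, -0.001], [0.002, -0.0, -1.0]]
force: [-0.4, -0.6, -0.8]
opening: 0.475
grasp_force: 13.8
```

drive_tool(
  deltas="43 0 0 0 0; 48 0 0 0 0; 56 0 0 0 0; 64 0 0 0 0; 64 0 0 0 0; 64 0 0 20 0; 64 0 0 50 0; 64 0 0 80 0; 64 0 0 100 0",
)

```text
time_s: 13.25
position: [0.5817, -0.1103, 0.1471]
tcp_rot: [[0.889, -0.457, 0.002], [-0.457, -0.889, -0.001], [0.002, -0.0, -1.0]]
force: [0.4, 0.2, 0.4]
opening: 0.732
grasp_force: 0.0
```

drive_tool(
  deltas="70 0 40 0 0.1; 70 0 80 0 0.2; 70 0 120 0 0.35; 70 0 160 0 0.5; 70 0 200 0 0.6; 70 0 240 0 0.7; 70 0 280 0 0.8; 70 0 320 0 0.9; 70 0 360 0 0.937; 70 -4 402 0 0.937; 70 -4 404 0 0.937; 70 -4 404 0 0.937",
)

```text
time_s: 14.45
position: [0.5763, 0.295, 0.1448]
tcp_rot: [[0.894, 0.448, -0.0], [0.448, -0.894, -0.001], [-0.001, 0.0, -1.0]]
force: [-0.3, 0.0, 0.3]
opening: 0.805
grasp_force: 0.0
```

Run:
```python
from h import *
t=snap('top','t3.png');s=snap('scene','s3.png');print(bot.read_state()['position'],bot.read_state()['time_s'])
a=cv2.resize(t[110:220,200:420,::-1],None,fx=3,fy=3,interpolation=cv2.INTER_CUBIC)
b=cv2.resize(s[180:270,160:380,::-1],None,fx=3,fy=3,interpolation=cv2.INTER_CUBIC)
cv2.imwrite('pics/c3.png',np.vstack([a,b]))
```

```text
[0.57680942 0.29306299 0.14482347] 14.55
```

View pics/c3.png

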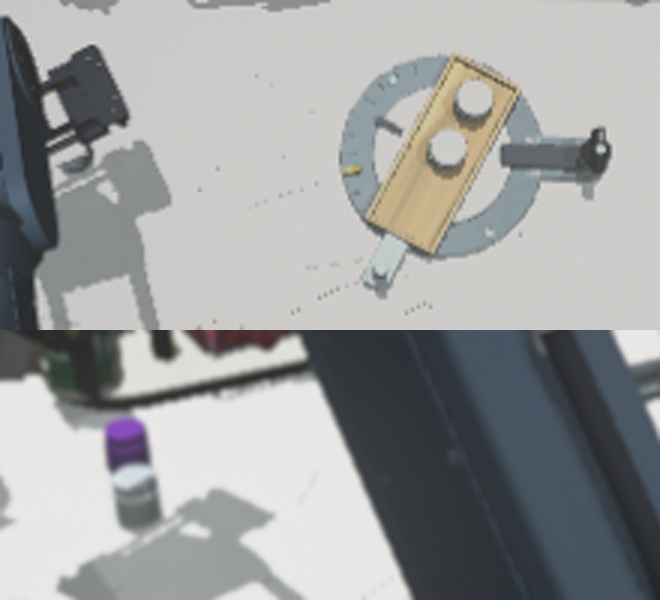

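Two jars now stand in the tray, at crop pixels (474,100) and (447,150). The last jar is unmoved, lid at (134,478), so I'll pick it next.

drive_tool(
  deltas="70 0 2 -40 0; 70 0 2 -80 0; 70 0 2 -110 0; 70 0 2 -130 0; 70 0 2 -130 0; 55 0 2 -130 0; 48 0 2 -130 0; 44 0 2 -130 0; 42 0 2 -130 0; 41.3 0 2 -130 0; 41.3 0 2 -130 0; 41.3 0 2 -130 0",
)

```text
time_s: 15.75
position: [0.5771, 0.2965, 0.0156]
tcp_rot: [[0.895, 0.446, 0.001], [0.446, -0.895, 0.001], [0.001, -0.0, -1.0]]
force: [-1.7, 1.7, 3.3]
opening: 0.476
grasp_force: 10.1
```

drive_tool(
  deltas="41.3 0 0 20 0; 41.3 0 0 50 0; 41.3 0 0 80 0; 41.3 0 -30 90 -0.1; 41.3 0 -65 90 -0.2; 41.3 -5 -100 90 -0.3; 41.3 -10 -140 90 -0.4; 41.3 -15 -180 90 -0.5; 41.3 -20 -220 90 -0.6; 41.3 -30 -260 90 -0.7; 41.3 -40 -300 90 -0.8; 41.3 -45 -340 90 -0.9",
)

```text
time_s: 16.95
position: [0.5303, -0.0455, 0.1046]
tcp_rot: [[0.904, -0.428, -0.002], [-0.428, -0.904, 0.0], [-0.002, 0.001, -1.0]]
force: [0.7, 0.3, -1.3]
opening: 0.477
grasp_force: 13.8
```

drive_tool(
  deltas="41.3 -3 -25 0 -0.037; 41.3 -5 -37 0 -0.037; 41.3 -5 -37 0 -0.037; 41.3 -5 -37 0 -0.037; 41.3 -5 -37 0 -0.037",
)

```text
time_s: 17.45
position: [0.5268, -0.0796, 0.1049]
tcp_rot: [[0.89, -0.456, -0.001], [-0.456, -0.89, 0.001], [-0.001, -0.0, -1.0]]
force: [-0.3, 0.0, -1.3]
opening: 0.477
grasp_force: 13.8
```

drive_tool(
  deltas="41.3 0 -1 -25 0; 41.3 0 -1 -45 0; 41.3 0 -1 -54 0; 41.3 0 -1 -58 0; 41.3 0 -1 -59.5 0; 41.3 0 -1 -59.5 0; 41.3 0 -1 -59.5 0",
)

```text
time_s: 18.15
position: [0.5277, -0.0822, 0.0463]
tcp_rot: [[0.889, -0.457, 0.002], [-0.457, -0.889, -0.001], [0.002, -0.0, -1.0]]
force: [-0.0, -0.3, -1.5]
opening: 0.479
grasp_force: 13.8
```

drive_tool(
  deltas="43 0 0 0 0; 48 0 0 0 0; 56 0 0 0 0; 64 0 0 0 0; 64 0 0 0 0; 64 0 0 20 0; 64 0 0 50 0; 64 0 0 80 0; 64 0 0 100 0; 64 -20 30 120 0; 64 -40 70 120 0; 64 -50 110 120 0",
)

```text
time_s: 19.35
position: [0.4753, 0.0287, 0.1662]
tcp_rot: [[0.888, -0.459, -0.0], [-0.459, -0.888, 0.0], [-0.0, -0.0, -1.0]]
force: [1.1, 1.1, 0.3]
opening: 0.733
grasp_force: 0.0
```

Run:
```python
from h import *
t=snap('top','t4.png')
a=cv2.resize(t[130:210,320:415,::-1],None,fx=6,fy=6,interpolation=cv2.INTER_CUBIC)
k=cv2.resize(t[145:185,385:413,::-1],None,fx=12,fy=12,interpolation=cv2.INTER_CUBIC)
k=np.clip(k.astype(float)*1.5,0,255).astype(np.uint8)
c=np.zeros((480,570+336,3),np.uint8)[:, :];c[:,:570]=a;c[:,570:]=k
cv2.imwrite('pics/c4.png',c[:,106:])
```

```text
(no output)
```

View pics/c4.png

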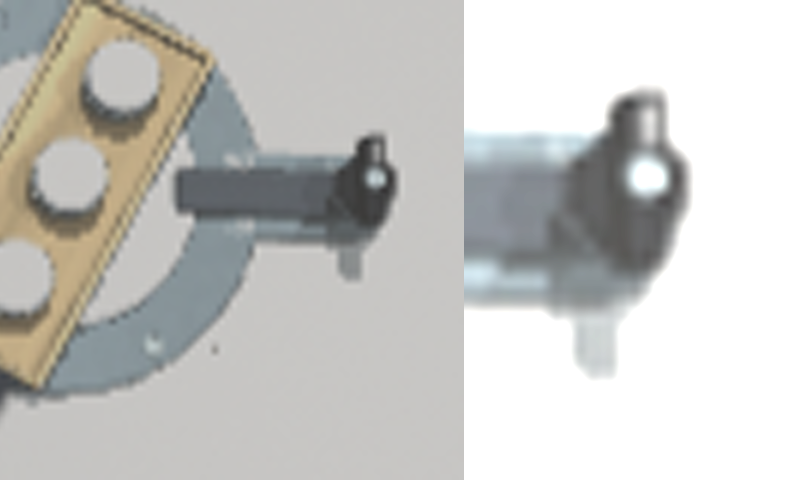

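All three jars stand in the tray. The knob bar lies almost along world x, centred at about pixel (399.6,159.5). Moving over the knob.

drive_tool(
  deltas="45 10 -30 0 0.05; 45 20 -60 0 0.1; 45 30 -90 0 0.15; 45 40 -120 0 0.2; 45 50 -150 0 0.25; 45 60 -180 0 0.3; 45 70 -210 0 0.35; 45 80 -240 0 0.4; 45 95 -270 0 0.45; 45 105 -298 0 0.477; 45 105 -298 0 0.477; 45 105 -298 0 0.477",
)

```text
time_s: 20.6
position: [0.5814, -0.2703, 0.1649]
tcp_rot: [[1.0, 0.0, -0.001], [0.0, -1.0, 0.001], [-0.001, -0.001, -1.0]]
force: [-0.2, 0.3, -0.4]
opening: 0.517
grasp_force: 0.0
```

drive_tool(
  deltas="45 0 0 -30 0; 45 0 0 -50 0; 45 0 0 -50 0; 45 0 0 -50 0",
)

```text
time_s: 21.0
position: [0.5816, -0.2688, 0.1155]
tcp_rot: [[1.0, 0.003, -0.001], [0.003, -1.0, 0.001], [-0.001, -0.001, -1.0]]
force: [0.1, 0.2, 0.3]
opening: 0.515
grasp_force: 0.0
```

Run:
```python
from h import *
t=snap('top','t5.png');s=snap('scene','s5.png')
st=bot.read_state();print(st['position'],st['joint_positions'],w2px('scene',[[.5805,-.2695,.09]]))
p=w2px('scene',[[.5805,-.2695,.09]])[0].astype(int)
a=cv2.resize(s[max(0,p[1]-50):p[1]+50,p[0]-65:p[0]+65,::-1],(520,400),interpolation=cv2.INTER_CUBIC)
k=cv2.resize(t[130:190,378:418,::-1],(267,400),interpolation=cv2.INTER_CUBIC)
cv2.imwrite('pics/c5.png',np.hstack([a,k]))
```

```text
[ 0.58267406 -0.2698609   0.11688104] [-3.48085723e+01  3.86909308e+01  8.46937565e+01  8.67197657e-03
  5.65016746e+01  5.50463941e+01] [[385.36686876 171.87254838]]
```

View pics/c5.png

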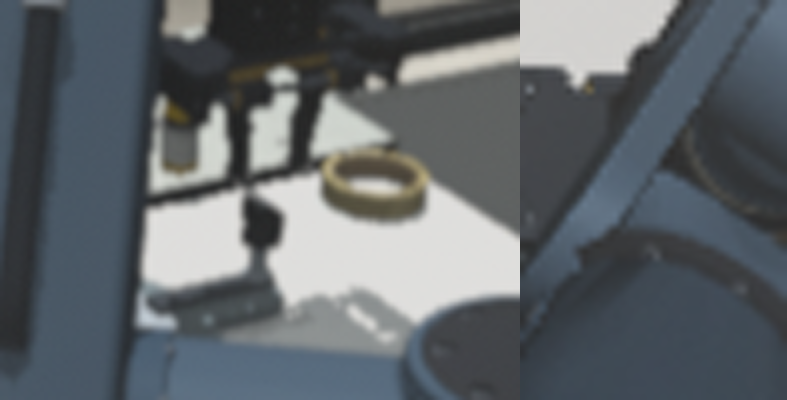

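The open fingers straddle the knob bar: fingertips at crop (238,185) and (300,170), knob at (262,220). Descend and grip.

drive_tool(
  deltas="45 -1 0 -20 0; 45 -1 0 -35 0; 45 -1 0 -42 0; 45 -1 0 -42 0; 30 -1 0 -42 0; 20 -1 0 -42 0; 14 -1 0 -42 0; 12 -1 0 -42 0; 10 -1 0 -42 0; 9 -1 0 -42 0; 9 -1 0 -42 0; 9 -1 0 -42 0",
)

```text
time_s: 22.3
position: [0.5811, -0.2681, 0.0739]
tcp_rot: [[1.0, 0.001, 0.0], [0.001, -1.0, 0.003], [0.0, -0.003, -1.0]]
force: [0.7, 5.5, 3.4]
opening: 0.137
grasp_force: 29.9
```

drive_tool(
  deltas="9 0 0.5 0 0.1; 9 0 0.5 0 0.2; 9 0 0.5 0 0.3; 9 0 0.5 0 0.4; 9 0 0.5 0 0.5; 9 0 0.5 0 0.6; 9 0 0.5 0 0.7; 9 0 0.5 0 0.8; 9 0 0.5 0 0.9; 9 0 0.5 0 1.0; 9 0 0.5 0 1.1; 9 0 0.5 0 1.2",
)

```text
time_s: 23.5
position: [0.5811, -0.268, 0.0739]
tcp_rot: [[0.358, 0.934, -0.0], [0.934, -0.358, 0.002], [0.002, -0.001, -1.0]]
force: [1.7, 4.3, 2.1]
opening: 0.134
grasp_force: 29.9
```

drive_tool(
  deltas="9 0 0 0 0.1; 9 0 0 0 0.1; 9 0 0 0 0.1; 9 0 0 0 0.1",
)

```text
time_s: 23.9
position: [0.581, -0.268, 0.0739]
tcp_rot: [[0.268, 0.963, -0.0], [0.963, -0.268, 0.002], [0.002, -0.001, -1.0]]
force: [-0.3, 6.0, 3.4]
opening: 0.142
grasp_force: 29.9
```

Run:
```python
from h import *
s=bot.read_state();print(s['force'],s['moment'],s['grasp_force'],s['opening'],s['tau'],s['tcp_rot'],s['position'])
```

```text
[-0.30498105  6.04238568  3.35768632] [ 0.94249174 -0.19197325  0.07266487] 29.87838238477707 0.14169670781522667 [ -3.41378823 -46.16587758 -13.79902303  -1.05396062  -0.69480602
   0.05354279] [[ 2.68131831e-01  9.63382219e-01 -1.43628671e-04]
 [ 9.63379765e-01 -2.68130804e-01  2.30241263e-03]
 [ 2.17959212e-03 -7.55719069e-04 -9.99997339e-01]] [ 0.58104857 -0.26800735  0.07392356]
```

drive_tool(
  deltas="15 0 0 0 0; 25 0 0 0 0; 38 0 0 0 0; 45 0 0 0 0; 45 0 0 0 0; 45 0 0 30 0; 45 0 0 60 0; 45 0 0 86 0; 45 -20 30 86 -0.12; 45 -40 60 86 -0.24; 45 -60 100 86 -0.36; 45 -80 140 86 -0.48",
)

```text
time_s: 25.1
position: [0.5002, -0.1288, 0.1597]
tcp_rot: [[0.686, 0.728, 0.001], [0.728, -0.686, -0.0], [0.0, 0.001, -1.0]]
force: [0.3, -0.1, -0.1]
opening: 0.515
grasp_force: 0.0
```

drive_tool(
  deltas="45 -15 25 0 -0.13; 45 -30 50 0 -0.26; 45 -50 86 0 -0.39; 45 -50 86 0 -0.52; 45 -50 86 0 -0.65; 45 -50 86 0 -0.78; 45 -50 86 0 -0.91; 45 -50 86 0 -1.04; 45 -50 86 0 -1.17; 45 -50 86 0 -1.295; 45 -50 86 0 -1.295; 45 -50 86 0 -1.295",
)

```text
time_s: 26.3
position: [0.451, -0.0437, 0.1596]
tcp_rot: [[0.891, -0.454, 0.0], [-0.454, -0.891, -0.0], [0.0, 0.0, -1.0]]
force: [0.1, -0.4, 0.2]
opening: 0.515
grasp_force: 0.0
```

drive_tool(
  deltas="45 0 1.5 -30 0; 45 0 1.5 -60 0; 45 0 1.5 -80 0; 45 0 1.5 -92 0; 45 0 1.5 -92 0; 32 0 1.5 -92 0; 24 0 1.5 -92 0; 18 0 1.5 -92 0; 15 0 1.5 -92 0; 13 0 1.5 -92 0; 12 0 1.5 -92 0; 12 0 1.5 -92 0",
)

```text
time_s: 27.5
position: [0.4512, -0.0421, 0.0678]
tcp_rot: [[0.89, -0.456, 0.001], [-0.456, -0.89, -0.0], [0.001, -0.0, -1.0]]
force: [0.8, 1.1, 2.9]
opening: 0.147
grasp_force: 30.0
```

drive_tool(
  deltas="12 -2.2 -4.5 0 0.035; 12 -4.3 -9.2 0 0.07; 12 -8 -18.6 0 0.14; 12 -11 -28.3 0 0.21; 12 -13.3 -38.1 0 0.28; 12 -14.9 -48.1 0 0.35; 12 -15.8 -58.2 0 0.42; 12 -16 -68.3 0 0.49; 12 -15.5 -78.4 0 0.56; 12 -15.1 -83 0 0.585; 12 -14.7 -86 0 0.61; 12 -14.7 -86 0 0.61",
)

```text
time_s: 28.7
position: [0.437, -0.1288, 0.0678]
tcp_rot: [[0.991, 0.136, 0.001], [0.136, -0.991, -0.001], [0.001, 0.001, -1.0]]
force: [-0.0, -0.5, 1.1]
opening: 0.153
grasp_force: 30.0
```

Run:
```python
from h import *
t=snap('top','t6.png');s=bot.read_state();print(s['force'],s['position'],s['grasp_force'],s['opening'],s['time_s'])
a=cv2.resize(t[120:220,300:420,::-1],None,fx=6,fy=6,interpolation=cv2.INTER_CUBIC)
cv2.imwrite('pics/c6.png',a)
```

```text
[ 1.66429101 -0.11013522  1.40049621] [ 0.43691297 -0.12858108  0.0678018 ] 29.94670910295099 0.14899045230024655 28.75
```

View pics/c6.png

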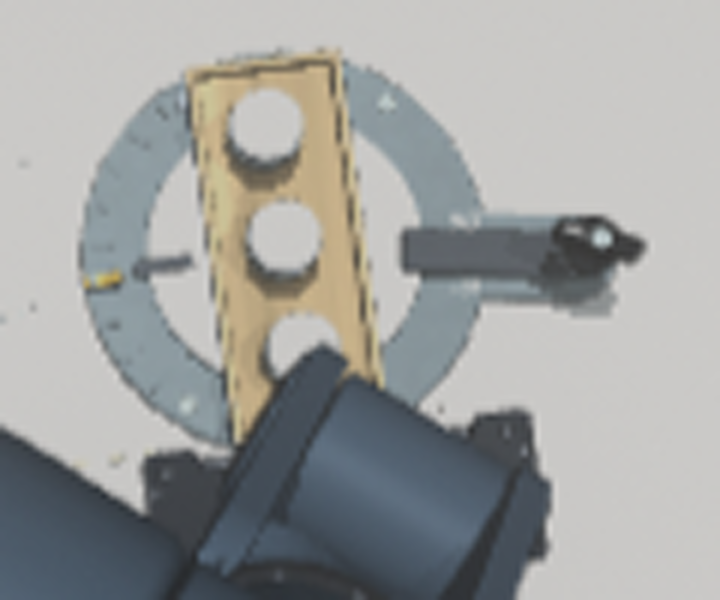

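The knob is turned and all three jars are standing. The pointer tip at crop (137,270) is a few degrees short of the brass index, whose inner end is at (124,277). I'll measure the angle to go.

```bash
cat > ang.py <<'E'
from h import *
import sys
C=np.array([.5805,-.1087])
def pts(im,mask,u0,u1,v0,v1,z):
    v,u=np.nonzero(mask[v0:v1,u0:u1]); return px2w('top',np.c_[u+u0,v+v0],z)[:,:2]-C
def run(fn):
    im=cv2.imread('pics/'+fn).astype(int); b,g,r=im[...,0],im[...,1],im[...,2]
    B=pts(im,(r-b>50),310,322,160,172,.020)
    dark=(im.max(2)<125)
    P=pts(im,dark,318,334,145,172,.021)
    for n,Q in(('brass',B),('ptr',P)):
        m=Q.mean(0);print(n,len(Q),'mean r %.4f ang %.2f'%(np.hypot(*m),np.degrees(np.arctan2(m[1],m[0]))), 'rmax %.4f'%np.hypot(*Q.T).max())
    h=im[100:280,280:420]
for f in sys.argv[1:]:run(f)
E
python3 ang.py t3.png t6.png
python3 - <<'E'
import cv2
im=cv2.imread('pics/t6.png');print(im[160:172,312:334].max(2))
E
```

```text
brass 7 mean r 0.0989 ang 99.82 rmax 0.1095
ptr 21 mean r 0.0690 ang 66.71 rmax 0.0966
brass 7 mean r 0.0989 ang 99.82 rmax 0.1095
ptr 27 mean r 0.0697 ang 93.85 rmax 0.0973
[[202 148 161 160 160 159 154 160 162 162 161 161 172 198 201 202 201 202
  201 201 202 201]
 [202 131 159 155 152 153 144 160 163 163 162 161 172 197 201 202 201 202
  191 191 200 201]
 [202 129 160 163 162 163 163 164 164 164 163 149 158 182 182 180 177 176
  149 149 196 201]
 [202 123 158 164 162 163 163 163 164 164 152 118 121 133 130 123 112 113
  108 113 180 200]
 [202 134 158 163 162 163 153 154 162 160 117 118 112 110 110 107 113 111
  123 147 169 198]
 [202 169 158 169 170 166 158 170 148 154 102 111 108 146 148 146 154 152
  169 198 201 201]
 [202 169 173 178 195 192 180 173 129 157 130 117 110 192 201 201 201 201
  201 201 201 201]
 [201 176 172 144 167 151 114  85 136 160 161 160 152 179 199 201 201 201
  201 201 201 201]
 [202 201 113 111 113 123 124 125 157 162 160 160 160 153 196 201 201 201
  201 201 201 201]
 [201 202 144 160 161 161 162 161 160 160 159 160 159 164 196 201 201 202
  201 201 201 201]
 [201 201 157 159 163 163 164 162 162 161 160 159 160 148 178 199 202 201
  202 201 201 201]
 [202 202 176 150 161 163 163 163 163 163 162 162 160 151 148 195 201 201
  201 201 201 200]]
```

Run:
```python
from h import *
C=np.array([.5805,-.1087])
# pivot refine: rim top-edge ellipse of base from t0 (known radius) + brass weighted centroid
for fn in('t3.png','t6.png'):
    im=cv2.imread('pics/'+fn).astype(float); w=np.clip(im[...,2]-im[...,0]-12,0,None)[159:173,309:325]
    v,u=np.mgrid[159:173,309:325]
    c=[(w*u).sum()/w.sum(),(w*v).sum()/w.sum()]
    for z in(.019,.022):
        q=px2w('top',[c],z)[0,:2]-C;print(fn,c,z,np.hypot(*q),np.degrees(np.arctan2(q[1],q[0])))
# simulate: overlay projected models on t6 for tray angles
im=cv2.imread('pics/t6.png');k=10;u0,v0=308,140
a=cv2.resize(im[v0:v0+60,u0:u0+64],None,fx=k,fy=k,interpolation=cv2.INTER_CUBIC)
def line(P,col):
    p=((w2px('top',P)-[u0,v0]+.5)*k-.5).round().astype(int);cv2.polylines(a,[p.reshape(-1,1,2)],False,col,1)
def pt(r,t,ang,z): 
    A=np.radians(ang);return [C[0]+r*np.cos(A)-t*np.sin(A),C[1]+r*np.sin(A)+t*np.cos(A),z]
for ang,col in((99,(0,0,255)),(100,(0,200,0)),(101,(255,0,0))):
    line([pt(.090,-.003,ang,.022),pt(.112,-.003,ang,.022),pt(.112,.003,ang,.022),pt(.09,.003,ang,.022),pt(.090,-.003,ang,.022)],col)
for ang,col in((97,(0,0,255)),(98,(0,200,0)),(99,(255,0,0))):
    line([pt(.085,0,ang,.021),pt(.05,0,ang,.021)],col)
    line([pt(-.1,.042,ang-90,.04)]+[pt(.103,.042,ang-90,.04)],col)
cv2.imwrite('pics/c7.png',a)
```

```text
t3.png [np.float64(317.06238859180036), np.float64(166.15329768270945)] 0.019 0.09914839320721311 99.7484817552173
t3.png [np.float64(317.06238859180036), np.float64(166.15329768270945)] 0.022 0.09917707337660481 99.94001594408365
t6.png [np.float64(317.0531914893617), np.float64(166.15425531914894)] 0.019 0.09917867580987003 99.74761348242407
t6.png [np.float64(317.0531914893617), np.float64(166.15425531914894)] 0.022 0.09920728742817049 99.93909140046328
```

View pics/c7.png

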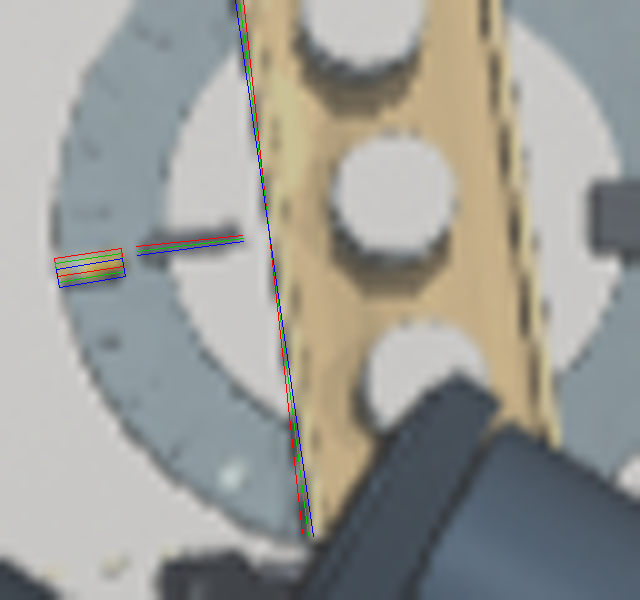

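drive_tool(
  deltas="12 0.4 -2.6 0 0.02; 12 0.9 -5.4 0 0.037; 12 0.9 -5.4 0 0.037; 12 0.9 -5.4 0 0.037; 12 0.9 -5.4 0 0.037",
)

```text
time_s: 29.25
position: [0.4377, -0.1337, 0.0678]
tcp_rot: [[0.985, 0.173, 0.001], [0.173, -0.985, -0.001], [0.001, 0.001, -1.0]]
force: [-0.4, 1.4, 7.2]
opening: 0.15
grasp_force: 30.0
```

Run:
```python
from h import *
t=snap('top','t7.png');s=bot.read_state();p=s['position'];print(p,np.degrees(np.arctan2(p[1]+.1087,p[0]-.5805))%360-90)
k=20;u0,v0=308,152
a=cv2.resize(t[v0:v0+26,u0:u0+36,::-1],None,fx=k,fy=k,interpolation=cv2.INTER_CUBIC)
C=np.array([.5805,-.1087])
def pt(r,ang,z): 
    A=np.radians(ang);return [C[0]+r*np.cos(A),C[1]+r*np.sin(A),z]
p=((w2px('top',[pt(.05,100,.021),pt(.112,100,.021)])-[u0,v0]+.5)*k-.5).round().astype(int)
cv2.polylines(a,[p.reshape(-1,1,2)],False,(0,200,0),1)
cv2.imwrite('pics/c8.png',a)
```

```text
[ 0.43769186 -0.13367398  0.06777441] 99.91945532867766
```

View pics/c8.png

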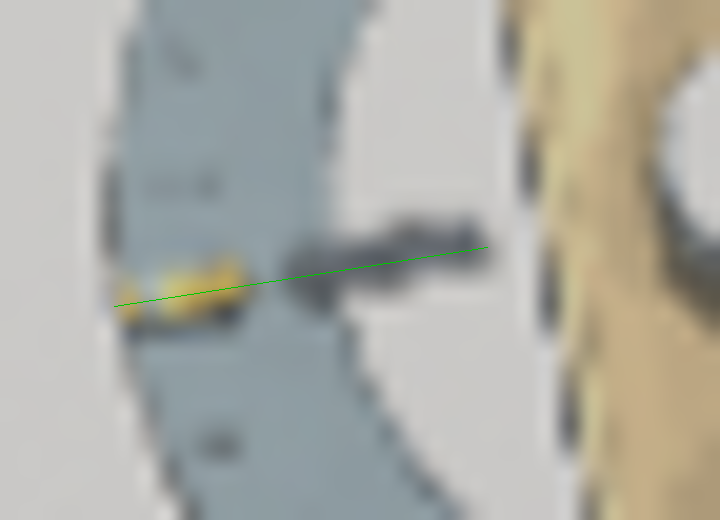

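The pointer tip at crop (300,278) lies on the line of the brass index at (205,290). Release the post and go back to the knob.

drive_tool(
  deltas="14 0 0 0 0; 18 0 0 0 0; 26 0 0 0 0; 36 0 0 0 0; 45 0 0 0 0; 45 0 0 0 0; 45 0 0 30 0; 45 0 0 60 0; 45 0 0 92 0; 45 20 -20 92 0.12; 45 40 -40 92 0.24; 45 65 -60 92 0.36",
)

```text
time_s: 30.5
position: [0.5022, -0.1938, 0.1601]
tcp_rot: [[0.858, 0.513, -0.0], [0.513, -0.858, 0.0], [-0.0, -0.0, -1.0]]
force: [0.7, -0.6, 0.0]
opening: 0.522
grasp_force: 0.0
```

drive_tool(
  deltas="45 20 -20 0 0.12; 45 40 -40 0 0.24; 45 60 -58 0 0.36; 45 78 -74 0 0.48; 45 78 -74 0 0.6; 45 78 -74 0 0.72; 45 78 -74 0 0.766; 45 78 -74 0 0.766; 45 78 -74 0 0.766",
)

```text
time_s: 31.4
position: [0.5799, -0.2673, 0.1593]
tcp_rot: [[0.269, 0.963, -0.001], [0.963, -0.269, 0.0], [0.0, -0.001, -1.0]]
force: [-0.4, -0.2, -0.2]
opening: 0.513
grasp_force: 0.0
```

drive_tool(
  deltas="45 1 -1 -30 0; 45 1 -1 -60 0; 45 1 -1 -80 0; 45 1 -1 -85.5 0; 45 1 -1 -85.5 0; 32 1 -1 -85.5 0; 22 1 -1 -85.5 0; 15 1 -1 -85.5 0; 12 1 -1 -85.5 0; 10 1 -1 -85.5 0; 9 1 -1 -85.5 0; 9 1 -1 -85.5 0",
)

```text
time_s: 32.6
position: [0.581, -0.2684, 0.0744]
tcp_rot: [[0.268, 0.964, -0.0], [0.964, -0.268, 0.0], [-0.0, -0.0, -1.0]]
force: [-1.6, 0.7, 2.8]
opening: 0.136
grasp_force: 30.0
```

drive_tool(
  deltas="9 0 0 0 -0.12; 9 0 0 0 -0.24; 9 0 0 0 -0.36; 9 0 0 0 -0.48; 9 0 0 0 -0.6; 9 0 0 0 -0.72; 9 0 0 0 -0.84; 9 0 0 0 -0.96; 9 0 0 0 -1.06; 9 0 0 0 -1.16; 9 0 0 0 -1.24; 9 0 0 0 -1.3",
)

```text
time_s: 33.8
position: [0.5806, -0.268, 0.0743]
tcp_rot: [[1.0, -0.002, -0.001], [-0.002, -1.0, 0.001], [-0.001, -0.001, -1.0]]
force: [-2.2, 1.2, 4.1]
opening: 0.137
grasp_force: 30.0
```

drive_tool(
  deltas="9 0 0 0 -0.03; 9 0 0 0 -0.06; 9 0 0 0 -0.08; 9 0 0 0 -0.08",
)

```text
time_s: 34.2
position: [0.5808, -0.268, 0.0743]
tcp_rot: [[0.997, -0.078, -0.001], [-0.078, -0.997, 0.0], [-0.001, -0.0, -1.0]]
force: [-2.5, 2.6, 5.3]
opening: 0.141
grasp_force: 31.3
```

Run:
```python
from h import *
s=bot.read_state();print(s['moment'],s['force'],s['opening'],s['tcp_rot'][:2])
```

```text
[0.40268958 0.4449265  0.66519773] [-2.54326438  2.64904032  5.34938664] 0.1411720176261232 [[ 9.96956308e-01 -7.79535262e-02 -1.16922461e-03]
 [-7.79533636e-02 -9.96956990e-01  1.84037368e-04]]
```

The z moment has risen to 0.67 N m, against 0.08 of friction, so the knob is at its tight stop. Release, retreat and check.

drive_tool(
  deltas="9 0 0 0 0.04; 9 0 0 0 0.06; 15 0 0 0 0.06; 25 0 0 0 0.06; 38 0 0 0 0.06; 45 0 0 0 0.06; 45 0 0 0 0.06; 45 0 0 30 0.06; 45 0 0 70 0.06; 45 0 0 110 0.06; 45 -30 -30 130 0.06; 45 -70 -70 130 0.06",
)

```text
time_s: 35.4
position: [0.5185, -0.3351, 0.2084]
tcp_rot: [[1.0, -0.016, 0.007], [-0.016, -1.0, -0.007], [0.008, 0.006, -1.0]]
force: [0.6, -1.0, -0.1]
opening: 0.512
grasp_force: 0.0
```

drive_tool(
  deltas="45 -30 -40 0 0; 45 -60 -80 0 0; 45 -90 -110 0 0; 45 -120 -140 0 0; 45 -150 -170 0 0; 45 -180 -200 0 0; 45 -180 -200 0 0",
)

```text
time_s: 36.1
position: [0.3318, -0.5385, 0.2041]
tcp_rot: [[1.0, -0.026, -0.001], [-0.026, -1.0, -0.003], [-0.001, 0.003, -1.0]]
force: [-0.3, 0.4, -0.2]
opening: 0.519
grasp_force: 0.0
```

Run:
```python
from h import *
t=snap('top','t9.png')
a=cv2.resize(t[120:250,215:415,::-1],None,fx=4,fy=4,interpolation=cv2.INTER_CUBIC)
cv2.imwrite('pics/c9.png',a)
```

```text
(no output)
```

View pics/c9.png

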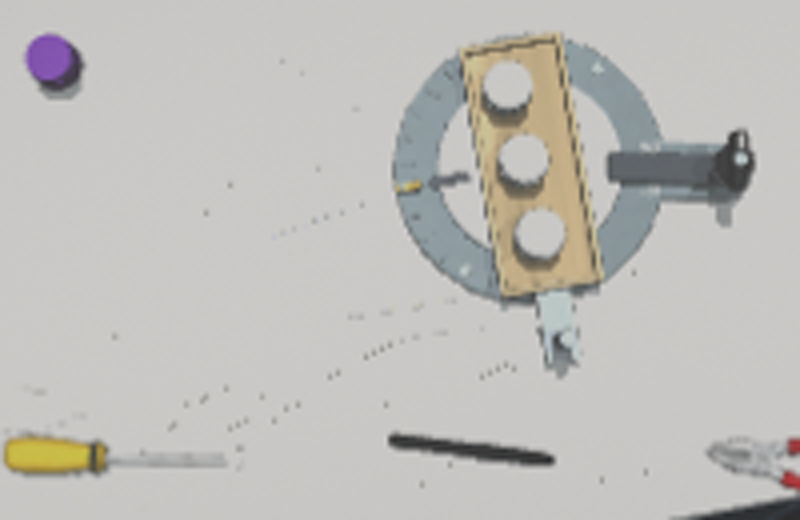

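All three jars stand in the tray, and the pointer at (432,182) faces the brass index at (408,187). The knob bar is back to its tight direction and the tools haven't moved.

```bash
python3 -c "
from rig import bot
print(bot.hand_in())"
```

```text
the job is handed in; nothing more can be done
None
```

I stood all three jars present in the tray, swung it until the pointer faced the brass index (to within about half a degree), tightened the knob to its stop, left the tools and purple look-alike alone, and handed the job in at about 36 s.

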